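# Close up the brush-cleaner can

### The job

The brush-cleaner can has been refilled and left open. Take the orange funnel out of its neck and stand it upright in the mouth of the empty glass jar to drain, then swing the red captive cap over onto the mouth of the can and twist it shut, clockwise, as far as it goes. Don't tip or shove the can or the jar, and leave the other things on the counter where they are.

Things in the scene. Friction and masses are not known exactly. Their poses are not given: they have to be found in the camera images.
- can: white plastic jerrycan, full (2.4 kg), loose, blue-striped labels. Origin: centre of its underside; x to its back, y to its left. Body x -80 to +100, y -55 to +55, flat top at z 175 mm; the front of the top (x < 5) slopes down to the front at 30 degrees; there the round neck stands out, leaning 30 degrees to the front (-x). Loop handle over the top: y = 0, x 30 to 102, up to z 216 mm.
- can_mouth (a point): centre of the rim of the can's neck, 180 mm above the worktop, 54.5 mm ahead of the can's origin. z points out along the neck (30 degrees from vertical, to the can's front), x up the slope to the back, y is the can's y. Neck 42 mm wide outside, 36 inside, 34 mm out of the shoulder; two small lugs at its sides (+y, -y) hold the cap.
- cap_hinge (a point): middle of the hinge of the cap's arm, on the can: 38 mm along +x of can_mouth and 11 mm below the rim (-z); same axes as can_mouth, so the hinge turns about y. It does not move with the arm.
- cap_arm (a joint): black hinged arm whose ring holds the red cap (arm and cap 55 g). 0 = down on the mouth, grows as it swings up and back, stop at 2.25 rad. Starts at 1.98 to 2.22, leaning back; balanced upright at about 1.85. It stays where it is left down to about 1.35; pushed on below that, it falls shut by its weight. It goes fully down only while joint cap is below 0.8, and a tight cap holds it down.
- cap (a joint): turn of the red cap in the arm's ring: 0 = unscrewed, grows clockwise (looking onto the cap's top), 1.40 rad = tight, at its stop. Turns stiffly (about 0.1 N m) and stays where it is left. Starts between 0 and 0.3.
- cap_wing (a point): middle of the wing bar on the red cap, moving with it: bar 52 mm along x, 13 mm thick along y, 22 mm proud of the cap's top, this point half-way up; white line on its top. z: out of the cap's top. Cap 60 mm wide, 21 high; ring 71 wide. Shut: 17 mm above can_mouth on its axis; seen onto the top the bar lies 0.7 rad anticlockwise of can_mouth's x at joint cap 0, 0.7 clockwise when tight.
- funnel_collar (a point): orange funnel, 90 mm long, 70 g, loose. Point on its axis, in the middle of its round collar (58 mm wide, 61 at the lip, 18 high; grasp round it), 11 mm under its top, 79 mm above the spout's tip; z: its axis. Starts in the neck, axis on the neck's, 29 mm above can_mouth; lifts out along the neck. Flange 43 mm wide on the rim, below it a plug 32 mm wide, 12 long, spout 26 to 22 wide, 38 long.
- glass_jar: empty clear glass jar with a band of beige tape, loose, 300 g, 60 mm wide, 86 mm high, mouth 48 mm wide inside. Origin: centre of its underside. The funnel comes to rest with its cone on the jar's rim, funnel_collar about 106 mm above the jar's underside.
- jar_teal: bystander: paint jar with teal lid, 62 mm wide, 72 mm high, loose. Origin: centre of its underside.
- tube_crimson: bystander: paint tube with a crimson band, 115 x 38 x 30 mm, lying, loose. Origin: centre of its underside.
- ink_bottle: bystander: square dark ink bottle, 46 x 46 x 57 mm, loose. Origin: centre of its underside.
- jar_white: bystander: white paint jar, 60 mm wide, 80 mm high, loose. Origin: centre of its underside.
Things that resemble listed ones, but are neither listed nor needed, are in the scene too. What is shaped like the glass_jar but green or purple is not meant.

How it is judged:
By the outcome, as a careful person would: the job done as asked, in the order asked, and still so for the second after the job is handed in, with the robot touching nothing.
It also fails if it takes over 62 s, if anything falls off the work surface, if the arm or the gripper's body presses on something with over 40 N, if the wrist force passes 120 N, or if a joint passes its speed limit or range.

### The arm

A 6-joint arm with a two-finger parallel gripper is mounted at the origin on a cart in front of the work surface, level with it; the furniture and walls round the work are solid. World frame = base frame: x ahead of the robot, y to its left, z up, the work surface at z = 0. Lengths are in m, angles in rad, forces in N, time in s.
With the tool pointing down it reaches from about 0.275 to 0.85 m from the base axis. Payload 19 kg.
Tool frame: the origin (TCP) lies on the centre line of the jaws, within the pads' length; the fingertips stand 17 mm ahead of it and the grasp point (between the pads) lies 2 mm behind it; z points along the fingers, y is the line along which they close (so a half turn about z gives the same grasp; the last joint's range is limited). The gripper opens to 85 mm and grips with 20 to 120 N. Pads are 22 mm wide; open, the fingers measure 114 mm over their backs; the gripper's body (76 mm by 85 mm) begins 54 mm behind the grasp point. The pads swing forward as they close: fully open they stand 13 mm farther back than shut.
Start: joints at [-1.271, 0.15, 1.437, -0, 1.554, -0.134], TCP at [0.242, -0.522, 0.248] pointing down, gripper open.
Joint ranges: [-2.8, 2.8], [-0.68, 2.1], [0.12, 2.68], [-1.39, 4.53], [0.16, 2.79], [-2.81, 2.81]. Speed limits (rad/s): [1.89, 1.89, 2.22, 3.01, 3.01, 3.01].

### API

Orientations are given as [roll, pitch, yaw] about the fixed x, y, z axes, in that order (R = Rz(yaw) Ry(pitch) Rx(roll)).
In Python, from bench import get_obs, grab_frame, close_job, outline_of, place_of gives the robot as it stands.
- The arm moves only by the shell command python3 -m creep 'ROWS' [FORCE]. ROWS is JSON, a list of rows, each a list of 5 numbers: the opening, from 0 (shut) to 1 (fully open), then the shift along the tool's x, y, z in m, then the turn about the tool's z in degrees. In form: [[claw, x, y, z, twist], ...]. A call has 1 to 8 rows; each row is the pose to reach, as a shift and turn from the pose commanded when the call began, along the tool's axes at that moment; what a row does not reach only later rows make up. A row lasts 1/12 s, in which the tool goes at most 41.7 mm and 7.16 degrees, less where a joint would pass 70% of its speed; a pose out of reach is approached as far as the arm can. A call with a gripper value outside its range is refused whole. The fingers move at their own pace and stop on an object; FORCE is the grip in N (left out, the last holds). Time passes only in rows, so rows that repeat a pose let the fingers close. It gives the time, the measured TCP pose, the force, the opening and the grip force at its end, in the units of the state.
- get_obs(): the state, without advancing time (a new reading comes with each control period).
- grab_frame(name): name is "side" or "top" or "wrist"; returns a dict with "image" (384x512x3 uint8, red, green, blue), "mtx" (3x3 intrinsics, pixels), "T" (4x4, takes a point from camera to world coordinates). Camera axes: x right, y down, z forward; pixel columns grow to the right and rows downward; lengths in m; the calibration is good to about 2 mm. A picture is of the moment at which its call begins. There is no depth.
- close_job(): hands the job in; it is judged then, once.
Trained networks look in the newest picture that a camera, given by its name, has taken for a name from the list of things; names that differ only in an ending like _2 or _b are one class to them, and where a whole thing is asked for, a point or a joint stands for the part that bears it (a point fixed in the world has none). Each returns a list of dicts, best first, with "p" (0 to 1); they miss things now and then, are a little off and sometimes report something else, mostly with a low value. They report only what shows in the picture. A call takes as long as a camera call. They do not tell look-alikes from the thing itself.
- outline_of(camera, query): "region" (384x512 bool, what is visible of it) and "rect" ([left, top, right, bottom] in pixels, round what is visible of it).
- place_of(camera, query): "xy" ([column, row] in pixels: a listed point, or the origin of a listed thing).
The state is a dict: "time": time; "qpos": joint angles; "qd": joint speeds; "joint_torque": joint torques, N m; "eef_pos": TCP position; "ee_rot": TCP orientation; "wrist_force": force on the tool from outside, world axes, zero at the start; "ft_torque": the same for the moment, N m; "gripper_width": finger opening in m; "gripper_force": force on a finger pad.
Only numpy, scipy, OpenCV 4.12 (cv2) and the standard library are available. Lean on these libraries where they do the work, as an engineer would, in place of code of your own. Each camera call takes 0.05 s, during which the arm holds its last target. There are 200 camera calls.

## Working session

There is one attempt and no reset: what is moved stays moved. The work goes in short steps, Python scripts to look and compute and a shell command to move; the robot and the scene stay as the last step left them, time stands still between calls to the robot, and variables do not carry over. Pictures are saved under pics/ and viewed, at most 10 in all, crops included, and the job is handed in when it is done.

```bash
mkdir -p pics; ls
cat > h.py <<'E'
import numpy as np, cv2
from scipy.spatial.transform import Rotation as Ro
from bench import *
def shot(n,f=None):
    d=grab_frame(n)
    if f: cv2.imwrite('pics/'+f,d['image'][:,:,::-1])
    return d
def ray(d,px):
    K=np.array(d['mtx']);T=np.array(d['T'])
    v=T[:3,:3]@np.linalg.solve(K,[px[0],px[1],1.]);return T[:3,3],v/np.linalg.norm(v)
def atz(d,px,z):
    o,v=ray(d,px);return o+v*(z-o[2])/v[2]
def tri(rs):
    A=np.zeros((3,3));b=np.zeros(3)
    for o,v in rs:
        P=np.eye(3)-np.outer(v,v);A+=P;b+=P@o
    p=np.linalg.solve(A,b);return p,[np.linalg.norm((np.eye(3)-np.outer(v,v))@(p-o)) for o,v in rs]
def proj(d,p):
    T=np.array(d['T']);c=T[:3,:3].T@(np.array(p)-T[:3,3]);u=np.array(d['mtx'])@c;return u[:2]/u[2]
def toolR(o=None):
    o=o or get_obs();return Ro.from_euler('xyz',o['ee_rot']).as_matrix()
np.set_printoptions(precision=4,suppress=True)
E
python3 - <<'E'
from h import *
ims=[]
for c in ['side','top']:
    d=shot(c,c+'0.png');print(c,np.array(d['T'])[:3].tolist())
    for q in ['can','can_mouth','cap_hinge','cap_wing','funnel_collar','glass_jar','jar_teal','tube_crimson','ink_bottle','jar_white']:
        print(q,[(np.round(r['xy'],1).tolist(),round(r['p'],2)) for r in place_of(c,q)[:4]])
print(get_obs())
E
```

```text
pics
side [[0.8227313253728181, -0.2075774858600732, 0.529173651662946, -0.2715725210677436], [-0.568224738471099, -0.27529098726316786, 0.7754582638163845, -1.227956260410918], [-0.015290939792474364, -0.9386833649829326, -0.3444411814295461, 0.711551987107557]]
can []
can_mouth []
cap_hinge [([203.0, 232.4], 0.66)]
cap_wing [([294.2, 287.3], 0.63)]
funnel_collar []
glass_jar [([223.5, 220.9], 0.8), ([194.9, 218.6], 0.63), ([190.5, 208.8], 0.47)]
jar_teal [([293.1, 286.4], 0.72)]
tube_crimson [([248.9, 260.0], 0.52)]
ink_bottle [([203.9, 234.2], 0.66)]
jar_white []
top [[0.016881296311283323, -0.9892145745462523, 0.1454975853412276, 0.41969376976961686], [-0.9997326541245996, -0.018999045764808653, -0.01317788059630121, 0.034829456995179586], [0.015800066830058537, -0.14523622745480505, -0.9892708406310486, 1.384895660934308]]
can [([249.0, 175.8], 0.87)]
can_mouth [([248.2, 189.5], 0.56)]
cap_hinge [([246.6, 173.2], 0.97)]
cap_wing [([250.6, 158.1], 0.63)]
funnel_collar [([250.9, 191.4], 0.67)]
glass_jar [([161.5, 216.5], 0.8), ([201.5, 210.2], 0.77), ([183.0, 233.3], 0.69)]
jar_teal []
tube_crimson [([291.6, 236.8], 0.59)]
ink_bottle [([224.0, 243.4], 0.56)]
jar_white [([208.4, 146.5], 0.88)]
{'time': 1.1, 'qpos': array([-1.271 ,  0.1505,  1.4374, -0.    ,  1.5538, -0.134 ]), 'qd': array([-0.0018, -0.0005,  0.0017,  0.0007,  0.0016,  0.0002]), 'joint_torque': array([  0.0013, -71.2794, -57.1049,  -0.0001,   0.0013,  -0.    ]), 'eef_pos': array([ 0.2416, -0.5217,  0.2483]), 'ee_rot': array([-3.1415,  0.    ,  0.4338]), 'wrist_force': array([ 0.6241, -0.0517, -0.856 ]), 'ft_torque': array([0.0257, 0.0583, 0.0156]), 'gripper_force': 0.0, 'gripper_width': 0.08520587385434017}
```

View pics/side0.png

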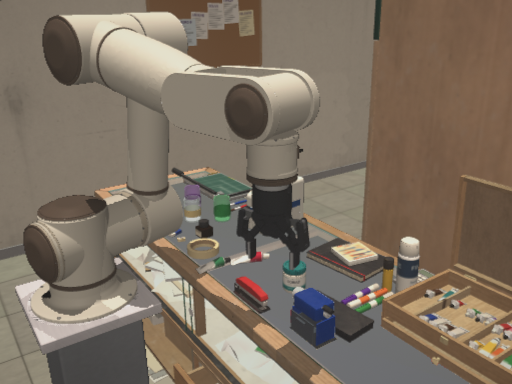

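View pics/top0.png

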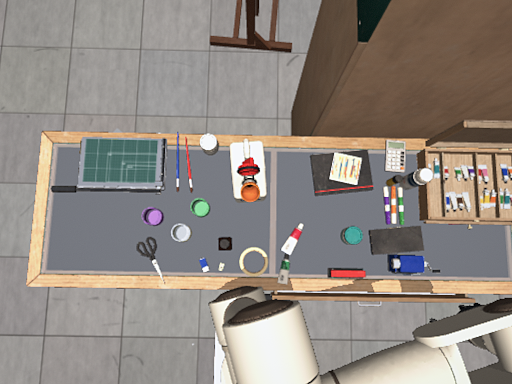

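The side view shows the arm hiding the can. The clear jar with the tape is at about (193,210), in front of the purple one, and the green one is at (222,207). The top view shows the can at (249,170) with its front towards the robot, the funnel at (250,191) and the red cap at (249,160). In that view the clear jar is at (180,233), purple at (152,216), green at (200,208) and the ink bottle at (225,243).

Run:
```python
from h import *
d=shot('top')
P={}
for q,z in [('can',0),('can_mouth',.18),('cap_hinge',.1895),('funnel_collar',.205),('cap_wing',.23),('glass_jar',0),('ink_bottle',0),('jar_white',0),('can',0)]:
    for r in place_of('top',q)[:3]: print(q,round(r['p'],2),np.round(r['xy'],1),atz(d,r['xy'],z))
r=outline_of('top','can')[0];m=r['region'];print(r['rect'])
c=cv2.minAreaRect(np.argwhere(m)[:,::-1].astype(np.float32));print(c)
a=atz(d,[250,150],.175);b=atz(d,[250,200],.175);print(a,b)
s=shot('side')
for px in [(190.5,208.8)]: print('jar side',atz(s,px,0))
r=outline_of('top','funnel_collar')[0];print(r['rect'],np.argwhere(r['region']).mean(0)[::-1])
```

```text
can 0.74 [252.9 181.1] [0.6635 0.0387 0.    ]
can_mouth 0.76 [246.4 186.4] [0.6145 0.0583 0.18  ]
can_mouth 0.17 [184.  234.9] [0.4592 0.2475 0.18  ]
cap_hinge 0.6 [246.6 176.5] [0.6444 0.0582 0.1895]
funnel_collar 0.69 [248.9 192.2] [0.5925 0.0498 0.205 ]
cap_wing 0.61 [243.6 160.7] [0.6856 0.0676 0.23  ]
glass_jar 0.87 [184.  231.9] [0.4757 0.2797 0.    ]
glass_jar 0.74 [159.6 215.7] [0.5316 0.3691 0.    ]
glass_jar 0.61 [200.  210.9] [0.5515 0.226  0.    ]
ink_bottle 0.67 [349. 233.] [ 0.4821 -0.3081  0.    ]
ink_bottle 0.59 [226.1 244.8] [0.4328 0.1291 0.    ]
jar_white 0.63 [211.1 146.5] [0.7894 0.1946 0.    ]
can 0.74 [252.9 181.1] [0.6635 0.0387 0.    ]
[230.1, 139.6, 268.1, 203.7]
((247.3565673828125, 170.422119140625), (63.193946838378906, 35.03733444213867), 84.80557250976562)
[0.7337 0.0494 0.175 ] [0.5721 0.0462 0.175 ]
jar side [ 0.5118  0.3782 -0.    ]
[239.7, 183.9, 262.1, 202.0] [249.3959 192.3618]
```

```bash
python3 -m creep '[[1,0.02,-0.015,-0.03,0],[1,0.05,-0.035,-0.05,7],[1,0.08,-0.06,-0.07,14],[1,0.11,-0.085,-0.09,21],[1,0.14,-0.11,-0.11,25],[1,0.17,-0.135,-0.13,25],[1,0.2,-0.16,-0.14,25],[1,0.235,-0.18,-0.14,25]]'
```

```text
time: 2.42
eef_pos: [0.3756, -0.2634, 0.3907]
ee_rot: [3.139, -0.003, -0.003]
wrist_force: [1.2, -1.2, 0.3]
gripper_width: 0.0851
gripper_force: 0.0
```

```bash
python3 -m creep '[[1,0.01,-0.04,0,0],[1,0.02,-0.08,0,0],[1,0.035,-0.12,0,0],[1,0.05,-0.16,0,0],[1,0.065,-0.2,0,0],[1,0.08,-0.24,0,0],[1,0.095,-0.275,0,0],[1,0.105,-0.31,0,0]]'
python3 - <<'E'
from h import *
d=shot('wrist','w1.png');o=get_obs();print(o['eef_pos'],o['qpos'],np.array(d['T']))
for q,z in [('can',0),('can_mouth',.18),('cap_hinge',.1895),('funnel_collar',.205),('cap_wing',.23),('glass_jar',0)]:
    for r in place_of('wrist',q)[:3]: print(q,round(r['p'],2),np.round(r['xy'],1),atz(d,r['xy'],z))
s=shot('side','s1.png')
for q in ['can_mouth','cap_hinge','funnel_collar','cap_wing']: print(q,[(r['xy'],round(r['p'],2)) for r in place_of('side',q)[:2]])
E
```

```text
time: 3.08
eef_pos: [0.482, 0.0472, 0.388]
ee_rot: [-3.141, -0.0, -0.002]
wrist_force: [-0.3, -0.6, 0.7]
gripper_width: 0.0854
gripper_force: 0.0
[0.4827 0.0519 0.3876] [-0.0533 -0.0464  1.3669  0.0025  1.8212  1.5168] [[-0.0035 -0.954  -0.2999  0.5582]
 [-1.      0.0034  0.001   0.0468]
 [ 0.0001  0.2999 -0.954   0.514 ]
 [ 0.      0.      0.      1.    ]]
can 0.61 [256.  38.] [0.669  0.0581 0.    ]
can 0.51 [261.   16.4] [0.7007 0.0495 0.    ]
can_mouth 0.71 [259.6  59.6] [0.6087 0.0504 0.18  ]
cap_hinge 0.76 [258.6  15.3] [0.6492 0.051  0.1895]
funnel_collar 0.74 [261.7  71.2] [0.5939 0.048  0.205 ]
glass_jar 0.96 [167.9 105.9] [0.5606 0.2184 0.    ]
glass_jar 0.59 [139.4 155.4] [0.4709 0.2825 0.    ]
glass_jar 0.56 [ 80.5 122.7] [0.5317 0.3823 0.    ]
can_mouth [([258.3, 180.7], 0.68)]
cap_hinge [([266.2, 177.4], 0.85)]
funnel_collar [([260.4, 176.9], 0.61)]
cap_wing [([276.4, 165.2], 0.61)]
```

View pics/w1.png

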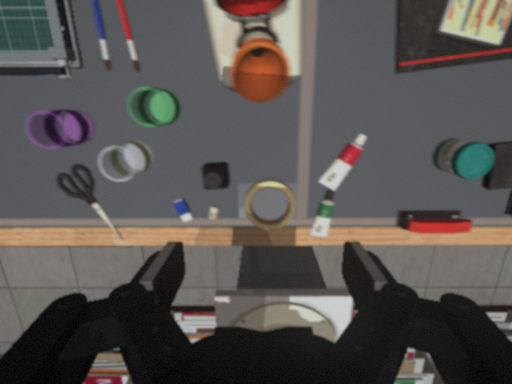

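The wrist view shows the funnel at (262,75) in line with the can, the arm hub at (255,35) and the red cap at the top edge (252,5). The clear jar is at (125,160).

```bash
python3 -c "
import cv2
i=cv2.imread('pics/s1.png')[130:240,170:320];cv2.imwrite('pics/s1c.png',cv2.resize(i,None,fx=5,fy=5,interpolation=cv2.INTER_CUBIC))"
```

```text
(no output)
```

View pics/s1c.png

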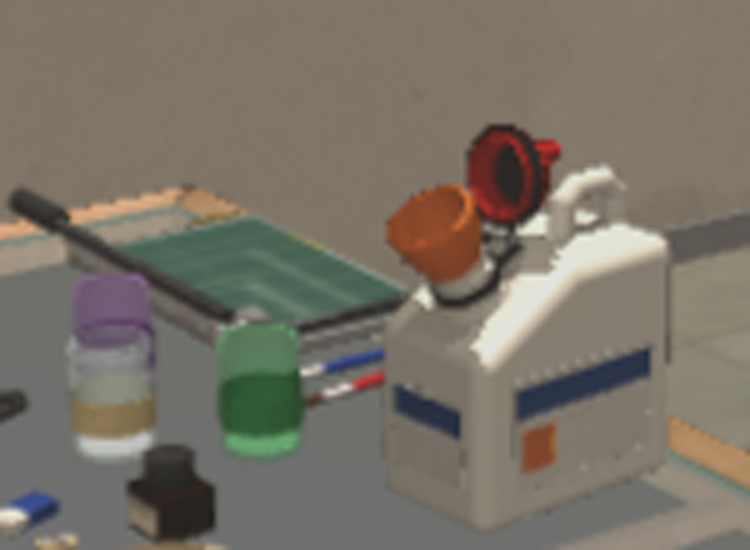

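The enlarged side view shows the funnel leaning forward in the neck at (435,235). The cap stands about upright behind it at (510,175), clear of the funnel's rim, and the clear jar is at (112,400).

```bash
python3 -m creep '[[1,0.035,0,0,-4],[1,0.07,0,0.01,-4],[1,0.1,0.001,0.03,-4],[1,0.105,0.001,0.06,-4],[1,0.106,0.001,0.08,-4],[1,0.106,0.001,0.08,-4]]'
python3 - <<'E'
from h import *
s=shot('side')
d=shot('wrist','w2.png');o=get_obs();print(o['eef_pos'],o['ee_rot'],o['qpos'])
for q,z in [('can_mouth',.18),('funnel_collar',.205),('cap_hinge',.1895),('cap_wing',.23),('can',0)]:
    rs=[]
    for c,D in [('side',s),('wrist',d)]:
        r=place_of(c,q)
        if r: rs.append(ray(D,r[0]['xy']));print(q,c,round(r[0]['p'],2),r[0]['xy'],atz(D,r[0]['xy'],z))
    if len(rs)>1: print(tri(rs))
E
```

```text
time: 4.18
eef_pos: [0.5869, 0.043, 0.3031]
ee_rot: [-3.141, 0.007, 0.067]
wrist_force: [-1.0, -0.2, -0.4]
gripper_width: 0.0853
gripper_force: 0.0
[0.5873 0.0431 0.3085] [-3.1415  0.0004  0.0669] [-0.0575  0.1677  1.2975  0.0001  1.6768  1.4465]
can_mouth side 0.86 [257.6, 181.0] [0.6059 0.058  0.18  ]
funnel_collar side 0.76 [258.4, 176.0] [0.5952 0.0372 0.205 ]
funnel_collar wrist 0.75 [256.2, 187.4] [0.5953 0.0495 0.205 ]
(array([0.5977, 0.0472, 0.2028]), [np.float64(0.0037050441174010583), np.float64(0.0037050441174011467)])
cap_hinge side 0.59 [267.6, 177.2] [0.6388 0.0471 0.1895]
cap_hinge wrist 0.92 [258.4, 122.6] [0.6493 0.0511 0.1895]
(array([0.6467, 0.0529, 0.1862]), [np.float64(0.003044519182101071), np.float64(0.0030445191821012276)])
cap_wing side 0.78 [274.2, 165.6] [0.6555 0.0327 0.23  ]
cap_wing wrist 0.82 [257.4, 80.4] [0.6799 0.0529 0.23  ]
(array([0.6773, 0.0555, 0.2206]), [np.float64(0.004063532727165201), np.float64(0.004063532727164936)])
can side 0.74 [273.5, 226.5] [0.6685 0.0559 0.    ]
can wrist 0.45 [255.0, 79.1] [0.7001 0.0623 0.    ]
(array([ 0.6918,  0.0689, -0.0102]), [np.float64(0.011135495046048794), np.float64(0.011135495046048773)])
```

View pics/w2.png

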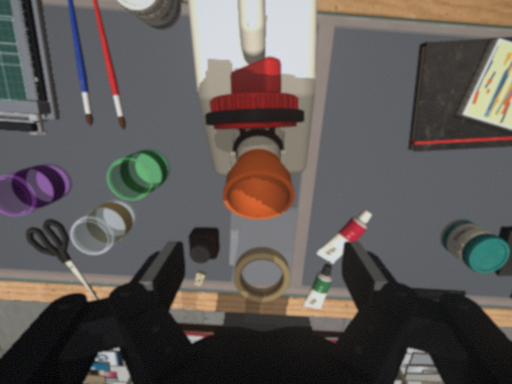

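The wrist view shows the funnel mouth at (258,195), centred between the fingers. The cap behind it is at (255,105) with its wing to the back, and the handle is in line above, so the yaw matches.

```bash
python3 -m creep '[[1,0.003,-0.0055,0.02,0],[1,0.003,-0.0055,0.05,0],[1,0.003,-0.0055,0.08,0],[1,0.003,-0.0055,0.1,0],[1,0.003,-0.0055,0.106,0],[1,0.003,-0.0055,0.106,0],[1,0.003,-0.0055,0.106,0]]' 20
python3 - <<'E'
from h import *
print(get_obs()['eef_pos']);shot('side','s2.png')
d=shot('wrist')
r=place_of('wrist','funnel_collar');print([(x['xy'],x['p'],atz(d,x['xy'],.205)) for x in r[:1]])
E
```

```text
time: 5.37
eef_pos: [0.5904, 0.0491, 0.2032]
ee_rot: [-3.142, -0.001, 0.067]
wrist_force: [-0.4, 0.1, 0.8]
gripper_width: 0.0852
gripper_force: 0.0
[0.5904 0.0491 0.2032]
[([268.2, 253.2], 0.94, array([0.5946, 0.0465, 0.205 ]))]
```

```bash
python3 -m creep '[[0.75,0,0.0015,0,0],[0.6,0,0.0015,0,0],[0.5,0,0.0015,0,0],[0.5,0,0.0015,0,0],[0.5,0,0.0015,0,0]]' 25; python3 -c "
from h import *
o=get_obs();print(o['gripper_width'],o['gripper_force'],o['wrist_force'])"
```

```text
time: 5.93
eef_pos: [0.5903, 0.0475, 0.2029]
ee_rot: [3.141, -0.001, 0.067]
wrist_force: [-2.7, -0.9, 6.0]
gripper_width: 0.057
gripper_force: 26.0
0.0570408977612071 26.002358535770327 [-2.6787 -0.9318  6.0371]
```

```bash
python3 -m creep '[[0.5,-0.002,0,-0.0035,0],[0.5,-0.005,0,-0.0087,0],[0.5,-0.009,0,-0.0156,0],[0.5,-0.0135,0,-0.0234,0],[0.5,-0.018,0,-0.0312,0],[0.5,-0.0225,0,-0.039,0],[0.5,-0.027,0,-0.0468,0],[0.5,-0.0315,0,-0.0546,0]]'; python3 -c "
from h import *
shot('side','s3.png');o=get_obs();print(o['gripper_width'],o['gripper_force'],o['wrist_force'],o['eef_pos'])
i=cv2.imread('pics/s3.png')[110:240,190:320];cv2.imwrite('pics/s3c.png',cv2.resize(i,None,fx=4,fy=4,interpolation=cv2.INTER_CUBIC))"
```

```text
time: 6.6
eef_pos: [0.5582, 0.0455, 0.2576]
ee_rot: [-3.142, -0.0, 0.067]
wrist_force: [0.4, 0.0, -1.3]
gripper_width: 0.0574
gripper_force: 26.8
0.05686063804023876 26.821463551023044 [-0.3351 -0.933   2.1455] [0.558  0.0455 0.2593]
```

View pics/s3c.png

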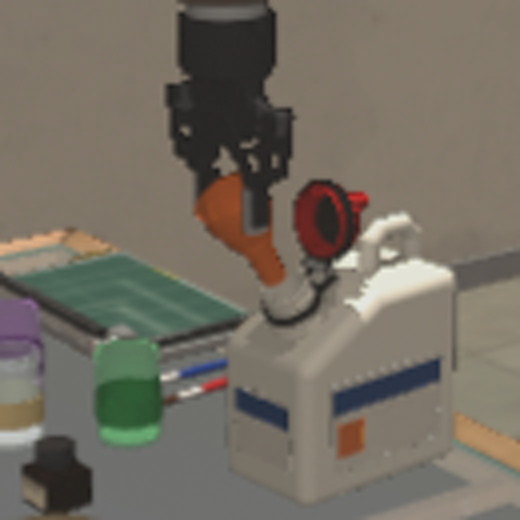

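The side view shows the funnel held in the jaws at (225,220), still leaning 30 degrees. Its spout tip at (275,285) is just leaving the neck, and the can has not moved.

```bash
python3 -m creep '[[0.5,-0.006,0,-0.01,0],[0.5,-0.022,0,-0.012,0],[0.5,-0.042,0,-0.01,0],[0.5,-0.046,0,0.01,0],[0.5,-0.046,0,0.025,0],[0.5,-0.046,0,0.032,0],[0.5,-0.042,0,0.032,0],[0.5,-0.035,0,0.032,0]]'; python3 -c "
from h import *
o=get_obs();print(o['gripper_width'],o['gripper_force'],o['wrist_force'],o['eef_pos'])"
```

```text
time: 7.32
eef_pos: [0.524, 0.0432, 0.2253]
ee_rot: [-3.141, -0.0, 0.067]
wrist_force: [-0.1, -0.2, -0.1]
gripper_width: 0.0571
gripper_force: 27.0
0.05712888667156061 26.99769373401068 [-0.0827 -0.2151 -0.1231] [0.524  0.0432 0.2253]
```

```bash
python3 -m creep '[[0.5,0.008,0,0,0],[0.5,0.014,0,0,0],[0.5,0.018,0,0,0],[0.5,0.022,0,0,0],[0.5,0.026,0,0,0],[0.5,0.03,0,0,0]]' 20; python3 -c "
from h import *
o=get_obs();print(o['gripper_width'],o['gripper_force'],o['wrist_force'],o['eef_pos'])
shot('side','s4.png')"
```

```text
time: 7.82
eef_pos: [0.5539, 0.0452, 0.2245]
ee_rot: [-3.141, 0.001, 0.067]
wrist_force: [-3.1, -1.0, -0.6]
gripper_width: 0.0576
gripper_force: 26.8
0.05761990667861599 26.770763501990587 [-3.1181 -0.9893 -0.6361] [0.5539 0.0452 0.2245]
```

```bash
python3 -m creep '[[0.5,0.004,0,0,0],[0.5,0.008,0,0,0],[0.5,0.012,0,0,0],[0.5,0.016,0,0,0],[0.5,0.02,0,0,0],[0.5,0.023,0,0,0]]' 20; python3 -c "
from h import *
o=get_obs();print(o['gripper_width'],o['gripper_force'],o['wrist_force'],o['eef_pos'])
shot('side','s5.png')
a=[cv2.resize(cv2.imread('pics/%s.png'%k)[110:240,190:320],None,fx=3,fy=3,interpolation=cv2.INTER_CUBIC) for k in('s4','s5')];cv2.imwrite('pics/s45c.png',np.hstack(a))"
```

```text
time: 8.37
eef_pos: [0.5771, 0.0468, 0.2246]
ee_rot: [-3.142, -0.0, 0.067]
wrist_force: [-2.8, -0.5, 0.9]
gripper_width: 0.057
gripper_force: 26.1
0.056984823260565386 26.132887741550803 [-2.8171 -0.4872  0.8864] [0.5771 0.0468 0.2246]
```

View pics/s45c.png

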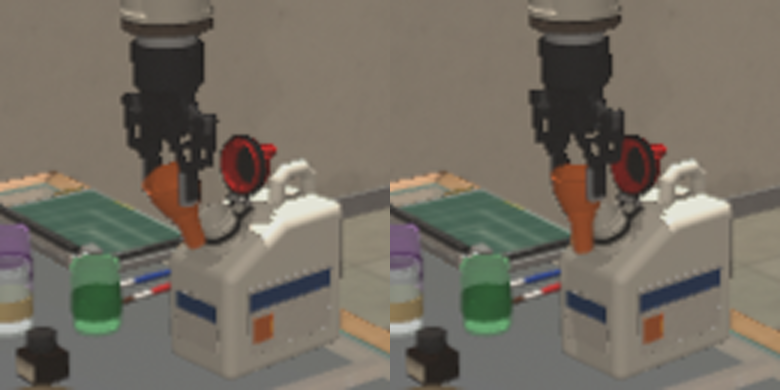

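The pictures show the funnel turning upright against the neck's front: its spout bottom is now at (584,250) under its top at (575,170), a few degrees short. The can is in the same place in both.

```bash
python3 -m creep '[[0.5,0.003,0,0,0],[0.5,0.006,0,0,0],[0.5,-0.015,0,-0.005,0],[0.5,-0.04,0,-0.02,0],[0.5,-0.06,0,-0.04,0],[0.5,-0.075,-0.02,-0.05,0],[0.5,-0.085,-0.05,-0.05,0],[0.5,-0.09,-0.085,-0.05,0]]' 25; python3 -m creep '[[0.5,0,-0.04,0,0],[0.5,0,-0.08,0,0],[0.5,0,-0.12,0,0],[0.5,0,-0.145,0,0],[0.5,0,-0.145,0,0]]'
python3 - <<'E'
from h import *
o=get_obs();print(o['gripper_width'],o['gripper_force'],o['eef_pos'])
s=shot('side','s6.png');t=shot('top');d=shot('wrist','w6.png')
for c,D in [('side',s),('top',t),('wrist',d)]:
    for q in ['glass_jar','funnel_collar']:
        for r in place_of(c,q)[:3]: print(c,q,round(r['p'],2),np.round(r['xy'],1),atz(D,r['xy'],0 if q[0]=='g' else o['eef_pos'][2]+.002), ray(D,r['xy']) if q[0]=='f' else '')
a=cv2.imread('pics/s6.png')[100:250,120:320];cv2.imwrite('pics/s6c.png',np.hstack([cv2.resize(a,None,fx=2.56,fy=2.56,interpolation=cv2.INTER_CUBIC),cv2.imread('pics/w6.png')])[:, :800] if 0 else cv2.resize(a,None,fx=4,fy=4,interpolation=cv2.INTER_CUBIC))
E
```

```text
time: 9.08
eef_pos: [0.4807, 0.1255, 0.2759]
ee_rot: [-3.141, -0.003, 0.065]
wrist_force: [0.9, -0.0, -1.7]
gripper_width: 0.0575
gripper_force: 27.1
time: 9.5
eef_pos: [0.4709, 0.2744, 0.2744]
ee_rot: [-3.14, -0.0, 0.071]
wrist_force: [0.5, -0.9, -1.5]
gripper_width: 0.0569
gripper_force: 27.1
0.05693189474871387 27.104211563710123 [0.4709 0.2744 0.2744]
side glass_jar 0.85 [223.7 219.3] [ 0.5615  0.2147 -0.    ] 
side glass_jar 0.83 [191.9 217. ] [0.4786 0.303  0.    ] 
side glass_jar 0.65 [276.4 165.5] [1.1078 0.6297 0.    ] 
side funnel_collar 0.68 [190.3 146.3] [0.4717 0.2655 0.2764] (array([-0.2716, -1.228 ,  0.7116]), array([ 0.4311,  0.8663, -0.2524]))
top glass_jar 0.8 [200.4 210.8] [0.5519 0.2246 0.    ] 
top glass_jar 0.47 [185.1 233.7] [0.4694 0.2756 0.    ] 
wrist glass_jar 0.7 [187.4 117.1] [0.5264 0.3824 0.    ] 
wrist glass_jar 0.68 [258.9 159. ] [0.4732 0.277  0.    ] 
wrist glass_jar 0.56 [262.5 256. ] [0.3102 0.2607 0.    ] 
wrist funnel_collar 0.97 [261.2 257.8] [0.4729 0.2719 0.2764] (array([0.5475, 0.2761, 0.4005]), array([-0.5151, -0.0287, -0.8567]))
wrist funnel_collar 0.46 [350.7 191.1] [0.5119 0.2315 0.2764] (array([0.5475, 0.2761, 0.4005]), array([-0.2603, -0.3263, -0.9087]))
```

View pics/s6c.png

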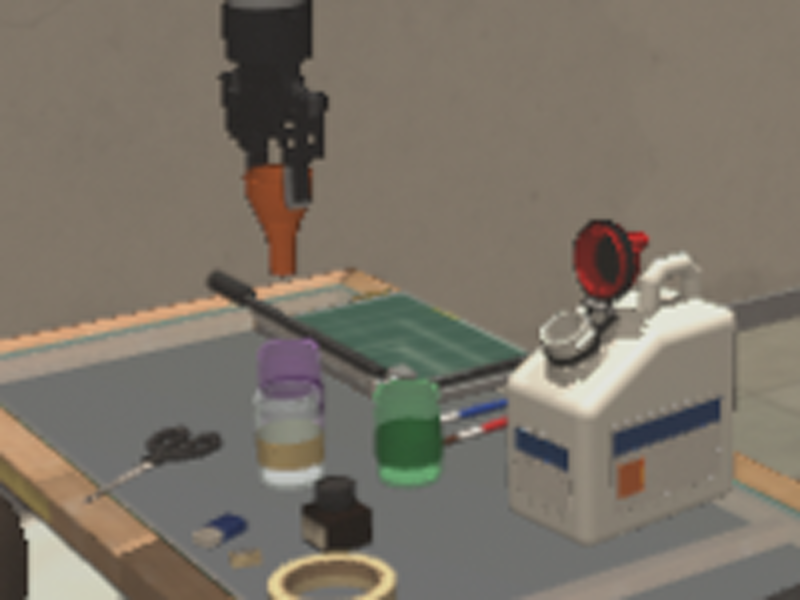

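The side view shows the funnel hanging upright, with its spout tip at (283,275) above the clear jar at (290,440). The can's neck is open at (565,335), and the cap still stands at (605,260).

```bash
python3 -m creep '[[0.5,0.001,-0.005,0.03,0],[0.5,0.001,-0.005,0.06,0],[0.5,0.001,-0.005,0.085,0],[0.5,0.001,-0.005,0.098,0],[0.5,0.001,-0.005,0.098,0]]'
python3 - <<'E'
from h import *
o=get_obs();print(o['eef_pos'])
ims=[]
for c in ['side','wrist']:
    d=shot(c)
    for r in outline_of(c,'glass_jar')[:4]: print(c,round(r['p'],2),r['rect'])
    r=outline_of(c,'funnel_collar')[0];print('f',r['rect'],r['p'])
    for z,R in [(.086,.024),(.086,.03)]:
      for a in np.linspace(0,6.28,60):
        u=proj(d,[.472+R*np.cos(a),.279+R*np.sin(a),z]).astype(int)
        if 0<=u[0]<512 and 0<=u[1]<384: d['image'][u[1],u[0]]=[255,0,255]
    ims.append(d['image'][:,:,::-1])
a=cv2.resize(ims[0][130:250,130:250],(400,400),interpolation=cv2.INTER_CUBIC);b=cv2.resize(ims[1][150:350,160:360],(400,400))
cv2.imwrite('pics/j.png',np.hstack([a,b]))
E
```

```text
time: 10.37
eef_pos: [0.4711, 0.2743, 0.1737]
ee_rot: [3.14, 0.004, 0.067]
wrist_force: [0.6, 0.5, -1.1]
gripper_width: 0.0573
gripper_force: 27.1
[0.4711 0.2743 0.1737]
side 0.78 [183.0, 194.8, 200.5, 225.3]
side 0.65 [211.8, 193.4, 233.8, 223.5]
side 0.64 [183.0, 186.6, 201.1, 198.3]
f [183.9, 196.1, 204.9, 224.8] 0.65
wrist 0.93 [223.3, 154.7, 288.8, 214.2]
wrist 0.73 [291.9, 61.7, 378.4, 141.2]
wrist 0.6 [95.6, 90.9, 196.2, 168.7]
f [203.2, 196.6, 324.7, 321.5] 0.63
```

View pics/j.png

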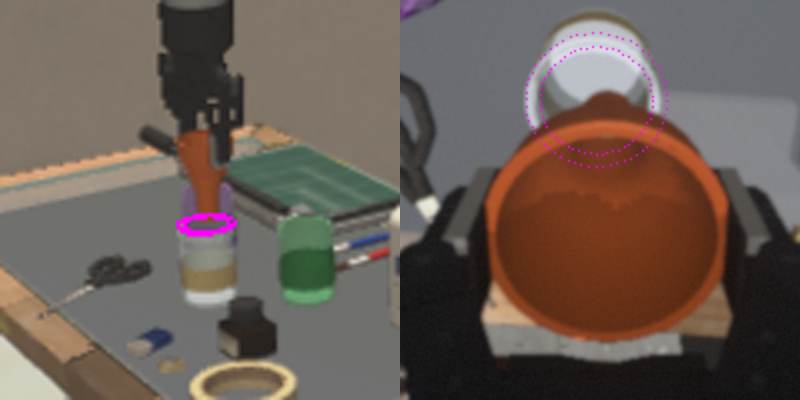

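The left crop shows the projected rim ring lying on the clear jar's mouth, with the spout tip right above it. The right crop shows the funnel held level, only a few mm right of the jar's centre, which the 48 mm mouth allows.

```bash
python3 -m creep '[[0.5,0,-0.003,0.015,0],[0.5,0,-0.003,0.03,0],[0.5,0,-0.003,0.042,0],[0.5,0,-0.003,0.052,0],[0.5,0,-0.003,0.06,0],[0.5,0,-0.003,0.065,0],[0.5,0,-0.003,0.065,0]]'; python3 -c "
from h import *
o=get_obs();print(o['eef_pos'],o['wrist_force'])"
```

```text
time: 11.25
eef_pos: [0.4723, 0.2782, 0.112]
ee_rot: [-3.141, -0.001, 0.067]
wrist_force: [-0.6, -0.4, 5.0]
gripper_width: 0.0574
gripper_force: 30.0
[0.4723 0.2782 0.112 ] [-0.5773 -0.3949  5.0044]
```

```bash
python3 -m creep '[[0.7,0,0,-0.001,0],[0.75,0,0,-0.001,0],[0.85,0,0,-0.001,0],[0.95,0,0,-0.001,0],[1,0,0,-0.001,0],[1,0,0,-0.001,0]]'
python3 - <<'E'
from h import *
o=get_obs();print(o['eef_pos'],o['wrist_force'],o['gripper_width'])
ims=[shot(c)['image'][:,:,::-1] for c in ['side','wrist']]
a=cv2.resize(ims[0][130:250,130:250],(400,400),interpolation=cv2.INTER_CUBIC);b=cv2.resize(ims[1][150:350,160:360],(400,400))
cv2.imwrite('pics/j2.png',np.hstack([a,b]))
E
```

```text
time: 11.75
eef_pos: [0.4719, 0.2782, 0.1126]
ee_rot: [-3.141, -0.0, 0.067]
wrist_force: [-0.0, -0.1, -0.7]
gripper_width: 0.0855
gripper_force: 0.0
[0.4719 0.2782 0.1126] [-0.0148 -0.0994 -0.6832] 0.08549934059445734
```

View pics/j2.png

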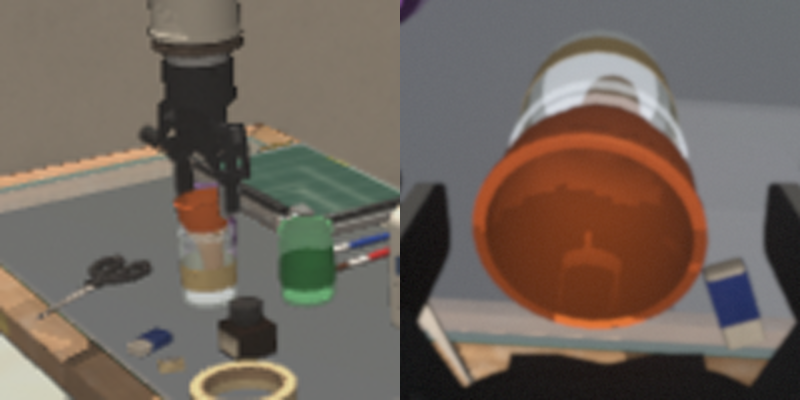

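The left crop shows the funnel seated in the jar at (205,215) with the jar in place. The right crop shows the jaws clear of the collar on both sides. That was my last picture, so I check by numbers from here.

```bash
python3 -m creep '[[1,0,0,-0.02,0],[1,0,0,-0.05,0],[1,0,0,-0.09,0],[1,0,0,-0.13,0],[1,0,0,-0.165,0],[1,0,0,-0.2,0]]'
python3 - <<'E'
from h import *
o=get_obs();print(o['eef_pos'],o['qpos'])
rs=[]
for c in ['side','top','wrist']:
    d=shot(c)
    r=place_of(c,'funnel_collar')
    if r: print(c,r[0],atz(d,r[0]['xy'],.106));rs.append(ray(d,r[0]['xy']))
    h=cv2.cvtColor(d['image'],cv2.COLOR_RGB2HSV);m=cv2.inRange(h,(5,150,80),(15,255,255))
    u=proj(d,[.472,.279,.1]).astype(int)
    M=np.zeros_like(m);y0,y1,x0,x1=max(u[1]-45,0),u[1]+45,max(u[0]-60,0),u[0]+60;M[y0:y1,x0:x1]=m[y0:y1,x0:x1]
    n,L,st,ce=cv2.connectedComponentsWithStats(M)
    k=1+np.argmax(st[1:,4]);print(c,'proj jar axis .117/.106',proj(d,[.472,.279,.117]),proj(d,[.472,.279,.106]),'orange',st[k],ce[k])
    if c=='side':
        for row in range(st[k][1],st[k][1]+st[k][3]):
            q=np.where(L[row]==k)[0];print(row,q.min(),q.max(),end='; ')
    j=outline_of(c,'glass_jar');print([(np.round(x['rect']),round(x['p'],2)) for x in j[:3]])
print(tri(rs) if len(rs)>1 else '')
E
```

```text
time: 12.35
eef_pos: [0.4715, 0.2781, 0.3148]
ee_rot: [-3.141, -0.001, 0.067]
wrist_force: [0.5, -0.3, -0.3]
gripper_width: 0.0854
gripper_force: 0.0
[0.4715 0.2781 0.3148] [0.392  0.0787 1.3845 0.0001 1.6777 1.8955]
side {'xy': [194.3, 191.9], 'p': 0.67} [0.4805 0.2746 0.106 ]
side proj jar axis .117/.106 [191.3898 189.1448] [191.5792 192.0578] orange [183 187  16  12 164] [190.8415 192.3659]
187 189 197; 188 185 198; 189 183 197; 190 183 198; 191 183 198; 192 183 198; 193 184 198; 194 184 198; 195 184 197; 196 185 197; 197 186 196; 198 186 195; [(array([186., 199., 202., 224.]), 0.79), (array([212., 193., 233., 222.]), 0.62), (array([184., 185., 202., 208.]), 0.53)]
top {'xy': [175.1, 232.4], 'p': 0.61} [0.4692 0.29   0.106 ]
top proj jar axis .117/.106 [177.8604 231.4594] [178.5016 231.6098] orange [179 230   8  10  41] [182.6098 234.7805]
[(array([198., 132., 216., 156.]), 0.6), (array([188., 198., 211., 221.]), 0.5), (array([185., 232., 192., 240.]), 0.42)]
wrist {'xy': [261.3, 172.6], 'p': 0.96} [0.4688 0.2798 0.106 ]
wrist proj jar axis .117/.106 [262.0431 172.2158] [262.0659 170.1779] orange [ 235  150   49   48 1714] [259.0671 174.745 ]
[(array([285.,  75., 338., 127.]), 0.91), (array([162.,  96., 215., 146.]), 0.83), (array([242., 139., 280., 163.]), 0.67)]
(array([0.4734, 0.2821, 0.1073]), [np.float64(0.010015531415970627), np.float64(0.008641105067600019), np.float64(0.0047388296175155855)])
```

```bash
cat > fit.py <<'E'
from h import *
from scipy.optimize import differential_evolution
def msk(d,p):
    h=cv2.cvtColor(d['image'],cv2.COLOR_RGB2HSV);m=cv2.inRange(h,(3,140,60),(16,255,255))
    u=proj(d,p).astype(int);M=np.zeros_like(m);y0,x0=max(u[1]-45,0),max(u[0]-60,0)
    M[y0:u[1]+45,x0:u[0]+60]=m[y0:u[1]+45,x0:u[0]+60]
    n,L,st,ce=cv2.connectedComponentsWithStats(M);return (L==1+np.argmax(st[1:,4])).astype(np.uint8)
a=np.linspace(0,2*np.pi,40)
def model(p,low):
    R=Ro.from_euler('xy',p[3:5]).as_matrix();pts=[]
    for z,r in [(.011,.0305),(-.007,.029),low]: pts+=[R@[r*np.cos(t),r*np.sin(t),z]+p[:3] for t in a]
    return np.array(pts)
def sil(d,P,S=4):
    T=np.array(d['T']);c=(P-T[:3,3])@T[:3,:3];u=c@np.array(d['mtx']).T;u=u[:,:2]/u[:,2:]
    m=np.zeros((384*S,512*S),np.uint8);cv2.fillConvexPoly(m,cv2.convexHull(np.round(u*S+S/2).astype(np.int32)),1);return m
def fit(ds,p0,low=(-.018,.0255)):
    B=[]
    for d in ds:
        m=msk(d,p0);m=cv2.morphologyEx(m,cv2.MORPH_CLOSE,np.ones((5,5)));B.append(cv2.resize(m,None,fx=4,fy=4,interpolation=cv2.INTER_LINEAR))
    def cost(q):
        P=model(q,low);return sum(1-(sil(d,P)&b).sum()/(sil(d,P)|b).sum() for d,b in zip(ds,B))
    p0=np.array(p0);bd=[(p0[0]-.012,p0[0]+.012),(p0[1]-.012,p0[1]+.012),(p0[2]-.01,p0[2]+.012),(-.35,.35),(-.35,.35)]
    r=differential_evolution(cost,bd,maxiter=25,popsize=8,seed=1,polish=False);return r.x,r.fun
E
python3 - <<'E'
from fit import *
ds=[shot('wrist'),shot('side')]
print(fit(ds,[.472,.279,.106]));print(fit(ds[:1],[.472,.279,.106]))
E
```

```text
(array([ 0.4699,  0.2814,  0.1073, -0.0982,  0.019 ]), np.float64(0.25088609991355804))
(array([ 0.4662,  0.282 ,  0.096 , -0.0667, -0.0088]), np.float64(0.07232999932872386))
```

```bash
python3 -c "
from h import *
import pickle;pickle.dump(shot('wrist'),open('a.pkl','wb'))"; python3 -m creep '[[0.5,0.01,0.015,-0.02,0],[0.2,0.03,0.04,-0.03,0],[0,0.055,0.065,-0.03,0]]'; python3 -c "
from h import *
import pickle;pickle.dump(shot('wrist'),open('b.pkl','wb'))"; python3 -m creep '[[0,0.025,0.025,0,0],[0,0.055,0.05,0,0],[0,0.085,0.08,0,0],[0,0.115,0.11,0,0],[0,0.14,0.14,0,0],[0,0.16,0.165,0,0],[0,0.173,0.174,0,0],[0,0.173,0.174,0,0]]'
python3 - <<'E'
from fit import *
import pickle
ds=[pickle.load(open(f,'rb')) for f in('a.pkl','b.pkl')]
print(fit(ds,[.472,.279,.106]),fit(ds+[shot('side')],[.472,.279,.106]))
o=get_obs();print(o['eef_pos'],o['gripper_width'])
rs=[];
for c in ['side','top','wrist']:
    d=shot(c)
    for q,z in [('cap_hinge',.1895),('cap_wing',.225),('can_mouth',.18)]:
        r=place_of(c,q)
        if r: print(c,q,round(r[0]['p'],2),r[0]['xy'],atz(d,r[0]['xy'],z))
E
```

```text
time: 13.2
eef_pos: [0.5313, 0.2169, 0.3454]
ee_rot: [-3.141, -0.003, 0.069]
wrist_force: [0.5, 0.7, 0.9]
gripper_width: 0.0515
gripper_force: 0.0
time: 13.92
eef_pos: [0.7175, 0.0521, 0.3403]
ee_rot: [3.142, 0.002, 0.064]
wrist_force: [-0.8, -0.1, -0.1]
gripper_width: 0.0003
gripper_force: 0.0
(array([0.4646, 0.2844, 0.096 , 0.3389, 0.3167]), np.float64(0.16478810776805164)) (array([ 0.469 ,  0.2815,  0.107 , -0.0834, -0.0061]), np.float64(0.3710537595494908))
[0.7164 0.0537 0.3408] 3.937786648817938e-05
side cap_hinge 0.82 [269.0, 175.8] [0.6511 0.0562 0.1895]
side cap_wing 0.53 [277.5, 164.5] [0.6813 0.0491 0.225 ]
side can_mouth 0.78 [258.3, 180.6] [0.6101 0.06   0.18  ]
top cap_hinge 0.67 [247.0, 175.8] [0.6466 0.057  0.1895]
top cap_wing 0.43 [249.3, 161.8] [0.6836 0.0502 0.225 ]
top can_mouth 0.63 [248.4, 188.3] [0.6085 0.0519 0.18  ]
wrist cap_hinge 0.83 [264.5, 237.2] [0.6498 0.0495 0.1895]
wrist cap_wing 0.59 [261.6, 226.6] [0.6791 0.0545 0.225 ]
wrist can_mouth 0.73 [260.6, 226.9] [0.658  0.0545 0.18  ]
```

```bash
python3 -m creep '[[0,0.004,0,0.03,0],[0,0.004,0,0.06,0],[0,0.004,0,0.08,0],[0,0.004,0,0.088,0],[0,0.004,0,0.088,0]]'; python3 -m creep '[[0,-0.005,0,0,0],[0,-0.012,0,0,0],[0,-0.018,0,0,0],[0,-0.024,0,0,0]]'
```

```text
time: 14.98
eef_pos: [0.7189, 0.0553, 0.2527]
ee_rot: [-3.141, 0.003, 0.067]
wrist_force: [0.1, 0.3, 0.5]
gripper_width: -0.0003
gripper_force: 0.0
time: 15.32
eef_pos: [0.695, 0.0537, 0.2561]
ee_rot: [3.142, -0.002, 0.067]
wrist_force: [0.3, 0.1, 0.3]
gripper_width: 0.0002
gripper_force: 0.4
```

```bash
python3 -m creep '[[0,-0.006,0,0,0],[0,-0.012,0,0,0],[0,-0.018,0,0,0],[0,-0.024,0,0,0]]'
python3 - <<'E'
from h import *
o=get_obs();print(o['eef_pos'],o['wrist_force'])
for c in ['side','top']:
    d=shot(c)
    for q,z in [('cap_hinge',.1895),('cap_wing',.225)]:
        r=place_of(c,q)
        if r: print(c,q,round(r[0]['p'],2),r[0]['xy'],atz(d,r[0]['xy'],z))
E
```

```text
time: 15.65
eef_pos: [0.6709, 0.0521, 0.2548]
ee_rot: [-3.142, -0.0, 0.067]
wrist_force: [-0.4, 0.0, 0.5]
gripper_width: 0.0001
gripper_force: 0.4
[0.6709 0.0521 0.2548] [-0.4346  0.0022  0.4954]
side cap_hinge 0.96 [267.5, 176.1] [0.6453 0.0567 0.1895]
side cap_wing 0.66 [269.9, 162.3] [0.6761 0.0852 0.225 ]
top cap_hinge 0.92 [246.6, 173.8] [0.653  0.0584 0.1895]
top cap_wing 0.75 [247.3, 170.0] [0.6579 0.0558 0.225 ]
```

```bash
python3 -m creep '[[0,-0.006,0,0,0],[0,-0.012,0,0,0],[0,-0.018,0,0,0],[0,-0.024,0,0,0],[0,-0.03,0,0,0],[0,-0.036,0,0,0],[0,-0.036,0,0,0]]'
python3 - <<'E'
from h import *
o=get_obs();print(o['eef_pos'],o['wrist_force'])
for c in ['side','top']:
    d=shot(c)
    for q,z in [('cap_hinge',.1895),('cap_wing',.195)]:
        r=place_of(c,q)
        if r: print(c,q,round(r[0]['p'],2),r[0]['xy'],atz(d,r[0]['xy'],z))
E
```

```text
time: 16.53
eef_pos: [0.6346, 0.0497, 0.255]
ee_rot: [-3.142, -0.0, 0.067]
wrist_force: [0.0, -0.0, 0.6]
gripper_width: -0.0001
gripper_force: 0.0
[0.6346 0.0497 0.255 ] [ 0.0239 -0.0209  0.5975]
side cap_hinge 0.57 [267.9, 176.6] [0.6432 0.0516 0.1895]
side cap_wing 0.67 [260.1, 171.9] [0.6421 0.0951 0.195 ]
top cap_hinge 0.89 [246.8, 173.8] [0.653  0.0578 0.1895]
top cap_wing 0.63 [247.2, 188.1] [0.6067 0.0554 0.195 ]
```

```bash
python3 -m creep '[[0,0,0,-0.025,0],[0,-0.015,0,-0.05,0],[0,-0.04,0,-0.06,0],[0,-0.06,0,-0.06,0],[0,-0.06,0,-0.06,0]]'
python3 - <<'E'
from h import *
d=shot('wrist','w9.png');o=get_obs();print(o['eef_pos'])
s=shot('side');W=[.601,.0525,.195]
print('pred',proj(s,W),proj(d,W),proj(d,[.6095,.053,.18]))
for c,D in [('side',s),('wrist',d)]:
    for q,z in [('cap_wing',.195),('cap_hinge',.1895)]:
        for r in place_of(c,q)[:1]: print(c,q,round(r['p'],2),r['xy'],atz(D,r['xy'],z))
# red region and white line within
u=proj(d,W).astype(int);im=d['image'];h=cv2.cvtColor(im,cv2.COLOR_RGB2HSV)
red=cv2.inRange(h,(0,120,60),(6,255,255))|cv2.inRange(h,(172,120,60),(180,255,255))
M=np.zeros_like(red);M[max(0,u[1]-60):u[1]+60,u[0]-60:u[0]+60]=1;red*=M
n,L,st,ce=cv2.connectedComponentsWithStats(red);k=1+np.argmax(st[1:,4]);print('red',st[k],ce[k])
hull=cv2.convexHull(np.argwhere(L==k)[:,::-1].astype(np.int32));hm=np.zeros_like(red);cv2.fillConvexPoly(hm,hull,1)
wh=((h[:,:,1]<90)&(h[:,:,2]>150)&(hm>0)).astype(np.uint8)
pts=np.argwhere(wh)[:,::-1].astype(np.float32);print(len(pts),cv2.minAreaRect(pts) if len(pts)>4 else '')
# wing top plane: W+11mm along z'
cy=.045;zc=Ro.from_euler('z',cy).apply([-.5,0,.866]);xc=Ro.from_euler('z',cy).apply([.866,0,.5]);yc=np.cross(zc,xc)
top=np.array(W)+.011*zc
n_,L,st,ce=cv2.connectedComponentsWithStats(wh)
for k in range(1,n_):
    if st[k,4]<8: continue
    p=np.argwhere(L==k)[:,::-1];q=[]
    for x in p:
        o_,v=ray(d,x);X=o_+v*((top-o_)@zc)/(v@zc);q.append([(X-top)@xc,(X-top)@yc])
    q=np.array(q);c,e=np.linalg.eigh(np.cov(q.T));m=e[:,1];print(st[k],q.mean(0)*1e3,'len',np.ptp(q@m)*1e3,'ang',np.degrees(np.arctan2(m[1],m[0])))
E
```

```text
time: 17.25
eef_pos: [0.5738, 0.0457, 0.3162]
ee_rot: [3.141, -0.002, 0.067]
wrist_force: [0.1, -0.3, 0.4]
gripper_width: 0.0005
gripper_force: 0.0
[0.575  0.0457 0.3156]
pred [257.2517 177.3967] [257.3642 162.2757] [257.6718 150.5877]
side cap_wing 0.55 [256.3, 177.9] [0.5956 0.0501 0.195 ]
side cap_hinge 0.96 [268.6, 178.3] [0.6347 0.0358 0.1895]
wrist cap_wing 0.73 [264.5, 158.5] [0.6049 0.0462 0.195 ]
wrist cap_hinge 0.58 [260.6, 107.7] [0.6492 0.0526 0.1895]
red [ 229  119   66   64 3002] [261.9577 147.3974]
0
```

Run:
```python
from h import *
d=shot('wrist','w10.png');im=cv2.GaussianBlur(d['image'],(0,0),.6).astype(np.float32)
cy=.045;R=Ro.from_euler('z',cy).as_matrix();zc=R@[-.5,0,.866];xc=R@[.866,0,.5];yc=np.cross(zc,xc)
W=np.array([.601,.0505,.195]);top=W+.011*zc
g=np.arange(-36,37)*1e-3
X,Y=np.meshgrid(g,g,indexing='ij');P=top+X[...,None]*xc+Y[...,None]*yc
uv=np.array([[proj(d,p) for p in r] for r in P]).astype(np.float32)
rec=cv2.remap(im,uv[...,0],uv[...,1],cv2.INTER_LINEAR)
G=rec[...,1]+rec[...,2]  # white line -> high green+blue
best=[]
for a in np.radians(np.arange(-60,61,2)):
  for dx in range(-8,9,2):
    for dy in range(-8,9,2):
      t=np.arange(-22,23);m=lambda o:cv2.remap(G,(36+dy+t*np.sin(a)+o*np.cos(a)).astype(np.float32)[None],(36+dx+t*np.cos(a)-o*np.sin(a)).astype(np.float32)[None],cv2.INTER_LINEAR)[0]
      best.append((np.minimum(m(0)-m(4),m(0)-m(-4)).mean(),np.degrees(a),dx,dy))
best.sort(reverse=True);print(best[:6])
print(G[::4,::4].astype(int))
```

```text
[(np.float32(29.029734), np.float64(32.0), 2, -4), (np.float32(28.100843), np.float64(34.0), -2, -6), (np.float32(27.843756), np.float64(36.0), -2, -6), (np.float32(27.668648), np.float64(34.0), 4, -2), (np.float32(27.591835), np.float64(38.0), 2, -2), (np.float32(27.471193), np.float64(32.0), -4, -8)]
[[211 211 211 209 209 211 209 209 210 210 209 210 211 210 211 211 208 211
  210]
 [210 212 211 209 211 210 210 211 210 210 210 210 208 208 209 210 209 210
  209]
 [213 210 209 211 209 209 209 209 209 211 209 209 210 210 211 209 208 209
  209]
 [211 210 210 211 209 211 209 208 210 209 209 208 209 210 210 209 209 210
  210]
 [211 210 210 208 209 200 196 210 209 210 208 208 209 210 209 210 209 209
  210]
 [212 208 208 209 188 163 133 197 209 210 210 209 209 209 209 211 209 209
  209]
 [210 210 209 209 122 125 216 122 203 210 209 208 209 209 208 209 209 209
  211]
 [212 210 210 210 114  66 165 194 134 190 202 208 209 211 210 210 210 209
  209]
 [210 209 209 209 139  59  68 190  81  69  84 134 185 209 208 209 208 208
  210]
 [211 209 210 210 157  54  58  68  60  56  53  56  76 153 208 210 210 210
  210]
 [213 208 210 188  69  54  57  60  58  57  51  55  59  64 158 208 209 209
  208]
 [213 210 208  97  58  54  53  58  59  57  55  53  55  60  80 213 198 203
  210]
 [208 194 159  63  61  58  54  50  57  58  59  55  51  55  59 157 232 216
  206]
 [220 231 130  61  57  57  54  52  55  55  60  59  53  55  59  75 244 237
  200]
 [248 250  71  58  59  62  58  53  52  52  58  61  60  55  61  59 223 239
  201]
 [248 236  63  59  57  57  58  58  51  50  55  65  60  54  61  60 194 239
  199]
 [247 225  58  62  60  60  58  58  58  53  54  58  58  56  59  58 192 241
  201]
 [246 238  61  61  61  55  58  59  56  58  55  57  56  59  60  60 207 242
  203]
 [246 248  59  60  64  64  58  61  60  59  59  61  59  61  61  59 240 245
  201]]
```

```bash
cat > capfit.py <<'E'
from h import *
from scipy.optimize import differential_evolution
a=np.linspace(0,2*np.pi,40)
def parts(p):  # phi,q,mx,my,yaw
    phi,q,mx,my,yaw=p
    R=Ro.from_euler('z',yaw).as_matrix()@Ro.from_euler('y',-np.pi/6).as_matrix()
    th=.7-q;c,s=np.cos(th),np.sin(th)
    D=[]
    disk=np.array([[.03*np.cos(t),.03*np.sin(t),z] for z in(-.015,.006) for t in a])
    bar=np.array([[x*c-y*s,x*s+y*c,z] for x in(-.026,.026) for y in(-.0065,.0065) for z in(.006,.028)])
    H=np.array([.038,0,-.011])
    for P in (disk,bar):
        Q=Ro.from_euler('y',phi).apply(P-H)+H
        D.append(Q@R.T+np.array([mx,my,.18]))
    return D
def sil(d,p,S=3):
    m=np.zeros((384*S,512*S),np.uint8)
    for P in parts(p):
        T=np.array(d['T']);c=(P-T[:3,3])@T[:3,:3];u=c@np.array(d['mtx']).T;u=u[:,:2]/u[:,2:]
        cv2.fillConvexPoly(m,cv2.convexHull(np.round(u*S+S/2).astype(np.int32)),1)
    return m
def redm(d,c=(.605,.05,.2),w=60):
    h=cv2.cvtColor(d['image'],cv2.COLOR_RGB2HSV);u=proj(d,c).astype(int)
    r=cv2.inRange(h,(0,110,50),(6,255,255))|cv2.inRange(h,(172,110,50),(180,255,255));M=np.zeros_like(r);M[max(0,u[1]-w):u[1]+w,u[0]-w:u[0]+w]=1
    n,L,st,ce=cv2.connectedComponentsWithStats(r*M);m=(L==1+np.argmax(st[1:,4])).astype(np.uint8)
    return cv2.resize(cv2.morphologyEx(m,cv2.MORPH_CLOSE,np.ones((5,5))),None,fx=3,fy=3,interpolation=cv2.INTER_LINEAR)
def fit(ds,bd=[(-.05,2.3),(0,1.4),(.604,.615),(.046,.058),(0,.1)],w=60):
    B=[redm(d,w=w) for d in ds]
    def cost(p):
        s=0
        for d,b in zip(ds,B): m=sil(d,p);s+=1-(m&b).sum()/max((m|b).sum(),1)
        return s
    r=differential_evolution(cost,bd,maxiter=30,popsize=8,seed=2,polish=False);return r.x,r.fun
E
python3 - <<'E'
from capfit import *
d=shot('wrist');s=shot('side')
print(fit([d]));print(fit([d,s],w=60))
E
```

```text
(array([-0.0491,  0.034 ,  0.6091,  0.0495,  0.08  ]), np.float64(0.13712831928764513))
(array([0.0543, 0.0594, 0.6111, 0.0492, 0.003 ]), np.float64(0.3908636218136684))
```

```bash
python3 -m creep '[[0.22,0.01,0,0,-7],[0.22,0.02,-0.001,0,-14],[0.22,0.0242,-0.0017,0.01,-21],[0.22,0.0242,-0.0017,0.03,-28],[0.22,0.0242,-0.0017,0.05,-35],[0.22,0.0242,-0.0017,0.065,-38],[0.22,0.0242,-0.0017,0.065,-38]]' 30
python3 - <<'E'
from h import *
d=shot('wrist','w11.png');s=shot('side');t=shot('top');o=get_obs();print(o['eef_pos'],o['ee_rot'],o['gripper_width'],o['qpos'][5])
rs=[]
for c,D in [('wrist',d),('side',s),('top',t)]:
    for r in place_of(c,'cap_wing')[:1]:
        print(c,round(r['p'],2),r['xy'],atz(D,r['xy'],.195));rs.append(ray(D,r['xy']))
print('pred',proj(d,[.602,.049,.195]),tri(rs))
E
```

```text
time: 18.28
eef_pos: [0.599, 0.0491, 0.2461]
ee_rot: [-3.138, 0.003, 0.733]
wrist_force: [-0.8, 0.3, -0.5]
gripper_width: 0.019
gripper_force: 0.0
[0.6001 0.049  0.2506] [ 3.1411 -0.0006  0.728 ] 0.01884595148415138 0.7962423181261843
wrist 0.6 [269.2, 213.9] [0.6048 0.049  0.195 ]
side 0.8 [259.4, 175.5] [0.6179 0.0645 0.195 ]
top 0.54 [252.8, 190.3] [0.6001 0.0379 0.195 ]
pred [266.5677 216.6817] (array([0.6031, 0.0441, 0.2001]), [np.float64(0.006710272551473465), np.float64(0.0031790576053745937), np.float64(0.007170541898868647)])
```

```bash
python3 -m creep '[[0.22,0,0,0.012,0],[0.22,0,0,0.022,0],[0.22,0,0,0.028,0],[0.22,0,0,0.031,0]]'; python3 -c "
from h import *
o=get_obs();print(o['eef_pos'],o['wrist_force'])"; python3 -m creep '[[0.22,0,0,0.002,0],[0.22,0,0,0.004,0],[0.22,0,0,0.005,0],[0.22,0,0,0.005,0]]';  python3 -c "
from h import *
o=get_obs();print(o['eef_pos'],o['wrist_force'],o['ft_torque'])"
```

```text
time: 18.92
eef_pos: [0.5993, 0.049, 0.2168]
ee_rot: [-3.14, 0.001, 0.73]
wrist_force: [-0.4, 0.6, -0.4]
gripper_width: 0.0185
gripper_force: 0.0
[0.5993 0.049  0.2168] [-0.4131  0.5503 -0.3997]
time: 19.25
eef_pos: [0.5998, 0.049, 0.2136]
ee_rot: [3.142, -0.0, 0.73]
wrist_force: [0.5, 0.1, -0.2]
gripper_width: 0.0186
gripper_force: 0.0
[0.5998 0.049  0.2136] [ 0.5144  0.0804 -0.1728] [-0.0396 -0.037   0.0028]
```

```bash
python3 -m creep '[[0.22,0,0,0,7],[0.22,0,0,0,14],[0.22,0,0,0,21],[0.22,0,0,0,28]]'; python3 -c "
from h import *
o=get_obs();print(o['eef_pos'],o['wrist_force'],o['ft_torque'],o['gripper_width'],o['gripper_force'])"; python3 -m creep '[[0.22,0,0,0.001,7],[0.22,0,0,0.002,14]]';  python3 -c "
from h import *
from capfit import *
o=get_obs();print(o['wrist_force'],o['ft_torque'],o['gripper_width'],o['gripper_force'])
d=shot('wrist');t=shot('top')
for c,D in(('wrist',d),('top',t)):
  for r in place_of(c,'cap_wing')[:1]: print(r['xy'],r['p'],atz(D,r['xy'],.195))
"
```

```text
time: 19.58
eef_pos: [0.5997, 0.0492, 0.214]
ee_rot: [-3.141, -0.0, 0.236]
wrist_force: [-1.8, 0.6, 2.5]
gripper_width: 0.0186
gripper_force: 4.5
[0.5997 0.0492 0.214 ] [-1.7831  0.6273  2.4993] [0.1743 0.3186 0.1252] 0.018644304741513247 4.518452131887898
time: 19.75
eef_pos: [0.6, 0.049, 0.2123]
ee_rot: [-3.142, -0.001, -0.008]
wrist_force: [0.9, -0.5, 5.2]
gripper_width: 0.0189
gripper_force: 3.9
[ 0.8945 -0.489   5.2267] [-0.1183 -0.0963  0.0632] 0.018903115195303917 3.870417214711779
[267.4, 238.5] 0.6 [0.6027 0.0463 0.195 ]
```

```bash
python3 -m creep '[[0.22,0,0,0,7],[0.22,0,0,0,14],[0.22,0,0,0,21],[0.22,0,0,0,28]]'; python3 -c "
from h import *
o=get_obs();print(o['wrist_force'],o['ft_torque'],o['gripper_width'],o['gripper_force'],o['qpos'][5])"
```

```text
time: 20.28
eef_pos: [0.5999, 0.049, 0.2118]
ee_rot: [-3.141, -0.0, -0.493]
wrist_force: [-0.8, -0.4, 2.6]
gripper_width: 0.0191
gripper_force: 6.2
[-0.7931 -0.4306  2.6306] [ 0.0005 -0.0918  0.1581] 0.0190852734359738 6.188531439984217 2.016827024885238
```

```bash
python3 -m creep '[[0.22,0,0,-0.001,7],[0.22,0,0,-0.002,14],[0.22,0,0,-0.002,21],[0.22,0,0,-0.002,26]]'; python3 -c "
from h import *
o=get_obs();print(o['wrist_force'],o['ft_torque'],o['gripper_width'],o['gripper_force'],o['qpos'][5])"
```

```text
time: 20.62
eef_pos: [0.5998, 0.0496, 0.2136]
ee_rot: [-3.141, 0.001, -0.947]
wrist_force: [-0.1, 7.3, -0.6]
gripper_width: 0.0191
gripper_force: 23.5
[-0.0679  7.2501 -0.5673] [ 1.2302 -0.1321  0.7038] 0.019142450469317868 23.50082354620099 2.4711969197663652
```

```bash
python3 -m creep '[[0.22,0,0,0,-5],[0.22,0,0,0,-10],[0.22,0,0,-0.005,-12],[0.22,0,0,-0.02,-12],[0.22,0,0,-0.05,-12],[0.22,-0.02,0,-0.09,-12],[0.22,-0.03,0,-0.1,-12]]'
python3 - <<'E'
from capfit import *
o=get_obs();print(o['eef_pos'],o['ee_rot'])
d=shot('wrist','w12.png');s=shot('side')
f=fit([d],[(-.05,.3),(0,1.5),(.604,.615),(.043,.058),(-.05,.15)]);print(f)
for c,D in [('wrist',d),('side',s)]:
    for q,z in [('cap_wing',.195),('cap_hinge',.1895)]:
        for r in place_of(c,q)[:1]: print(c,q,round(r['p'],2),r['xy'],atz(D,r['xy'],z))
yaw=.05;R=Ro.from_euler('z',yaw).as_matrix();zc=R@[-.5,0,.866];xc=R@[.866,0,.5];yc=np.cross(zc,xc)
top=np.array([.602,.049,.195])+.011*zc
im=d['image'].astype(np.float32)
g=np.arange(-36,37)*1e-3
uv=np.array([[proj(d,top+x*xc+y*yc) for y in g] for x in g]).astype(np.float32)
rec=cv2.remap(im,uv[...,0],uv[...,1],cv2.INTER_LINEAR);G=rec[...,1]+rec[...,2]
best=[];t=np.arange(-22,23)
for a in np.radians(np.arange(-80,81,2)):
  for dx in range(-8,9,2):
    for dy in range(-8,9,2):
      m=lambda o:cv2.remap(G,(36+dy+t*np.sin(a)+o*np.cos(a)).astype(np.float32)[None],(36+dx+t*np.cos(a)-o*np.sin(a)).astype(np.float32)[None],cv2.INTER_LINEAR)[0]
      best.append((np.minimum(m(0)-m(4),m(0)-m(-4)).mean(),np.degrees(a),dx,dy))
best.sort(reverse=True);print(best[:4])
E
```

```text
time: 21.2
eef_pos: [0.5822, 0.0738, 0.3185]
ee_rot: [-3.138, -0.003, -0.732]
wrist_force: [0.3, -0.3, 0.6]
gripper_width: 0.0189
gripper_force: 0.0
[0.5822 0.0738 0.3185] [-3.1382 -0.0032 -0.7318]
(array([-0.0491,  1.157 ,  0.609 ,  0.0505, -0.0228]), np.float64(0.1259191476845648))
wrist cap_wing 0.79 [269.8, 155.6] [0.6032 0.0464 0.195 ]
wrist cap_hinge 0.73 [233.0, 122.1] [0.6479 0.0515 0.1895]
side cap_wing 0.76 [258.4, 174.4] [0.622  0.0762 0.195 ]
side cap_hinge 0.73 [268.1, 176.3] [0.6456 0.0537 0.1895]
[(np.float32(40.726906), np.float64(-36.0), -8, 6), (np.float32(40.704304), np.float64(-38.0), -8, 6), (np.float32(40.702114), np.float64(-36.0), 0, 0), (np.float32(40.447205), np.float64(-40.0), -6, 4)]
```

```bash
python3 -m creep '[[0.25,0.02,0,0.02,0],[0.25,0.026,0,0.05,0],[0.25,0.026,0,0.08,0],[0.25,0.026,0,0.1,0],[0.25,0.026,0,0.104,0],[0.25,0.026,0,0.104,0],[0.1,0.026,0,0.104,0],[0.1,0.026,0,0.104,0]]' 25; python3 -c "
from h import *
o=get_obs();print(o['eef_pos'],o['wrist_force'],o['ft_torque'],o['gripper_width'],o['gripper_force'],o['qpos'][5])"
```

```text
time: 22.17
eef_pos: [0.6002, 0.0531, 0.2155]
ee_rot: [3.139, -0.005, -0.736]
wrist_force: [-46.8, -20.0, 80.2]
gripper_width: 0.0132
gripper_force: 47.3
[0.6002 0.0531 0.2155] [-46.7932 -19.9857  80.2203] [-4.5119  8.1554 -0.5282] 0.013232283489146188 47.260379791259766 2.270452794599872
```

```bash
python3 -m creep '[[0.25,0,0,-0.001,0],[0.25,0,0,-0.003,0],[0.25,0,0,-0.006,0]]' 20; python3 -c "
from h import *
o=get_obs();print(o['eef_pos'],o['wrist_force'],o['ft_torque'],o['gripper_width'],o['gripper_force'])"
```

```text
time: 22.42
eef_pos: [0.6019, 0.0548, 0.219]
ee_rot: [-3.14, -0.004, -0.735]
wrist_force: [-6.6, -2.9, 28.7]
gripper_width: 0.0213
gripper_force: 13.9
[0.6019 0.0548 0.219 ] [-6.5885 -2.881  28.6558] [-0.839   1.3251 -0.0896] 0.02127182813257678 13.937661107629538
```

```bash
python3 -m creep '[[0.25,0,0,-0.006,0],[0.25,0,0,-0.02,0],[0.25,-0.01,0,-0.05,0],[0.25,-0.02,0,-0.09,0],[0.25,-0.026,0,-0.1,0],[0.25,-0.026,0,-0.1,0]]' 20
cat > chk.py <<'E'
from capfit import *
def line(d,W,yaw):
    R=Ro.from_euler('z',yaw).as_matrix();zc=R@[-.5,0,.866];xc=R@[.866,0,.5];yc=np.cross(zc,xc)
    top=np.array(W)+.011*zc;im=d['image'].astype(np.float32);g=np.arange(-36,37)*1e-3
    uv=np.array([[proj(d,top+x*xc+y*yc) for y in g] for x in g]).astype(np.float32)
    rec=cv2.remap(im,uv[...,0],uv[...,1],cv2.INTER_LINEAR);G=rec[...,1]+rec[...,2]
    best=[];t=np.arange(-26,27)
    for a in np.radians(np.arange(-80,81,1)):
      for n in np.arange(-10,10.1,.5):
        m=lambda o:cv2.remap(G,(36+t*np.sin(a)+(n+o)*np.cos(a)).astype(np.float32)[None],(36+t*np.cos(a)-(n+o)*np.sin(a)).astype(np.float32)[None],cv2.INTER_LINEAR)[0]
        best.append((np.minimum(m(0)-m(4),m(0)-m(-4)).mean(),np.degrees(a),n))
    best.sort(reverse=True);return [tuple(np.round(b,1)) for b in best[:3]]
E
python3 - <<'E'
from chk import *
o=get_obs();print(o['eef_pos'],o['ee_rot'],o['wrist_force'])
d=shot('wrist','w13.png');s=shot('side');t=shot('top')
print(line(d,[.602,.0495,.195],.05))
for c,D in [('wrist',d),('side',s),('top',t)]:
    for q,z in [('cap_wing',.195),('cap_hinge',.1895),('can',0)]:
        for r in place_of(c,q)[:1]: print(c,q,round(r['p'],2),r['xy'],atz(D,r['xy'],z))
print(fit([d],[(-.05,.3),(.9,1.5),(.60,.618),(.043,.06),(-.05,.15)]))
E
```

```text
time: 22.92
eef_pos: [0.5824, 0.0736, 0.3184]
ee_rot: [-3.139, -0.003, -0.734]
wrist_force: [-0.3, -0.0, -0.2]
gripper_width: 0.0213
gripper_force: 0.0
[0.5824 0.0736 0.3184] [-3.1388 -0.0028 -0.7344] [-0.3298 -0.0005 -0.1706]
[(np.float64(35.4), np.float64(-39.0), np.float64(-1.5)), (np.float64(35.4), np.float64(-38.0), np.float64(-1.0)), (np.float64(35.4), np.float64(-40.0), np.float64(-1.5))]
wrist cap_wing 0.56 [270.7, 156.5] [0.602 0.046 0.195]
wrist cap_hinge 0.59 [232.6, 124.2] [0.6468 0.0526 0.1895]
side cap_wing 0.62 [256.8, 177.2] [0.601  0.0551 0.195 ]
side cap_hinge 0.77 [269.7, 177.5] [0.6425 0.0403 0.1895]
side can 0.67 [275.4, 226.8] [0.6723 0.0499 0.    ]
top cap_hinge 0.48 [178.4, 231.2] [0.4698 0.2634 0.1895]
top can 0.47 [251.4, 183.0] [0.6564 0.044  0.    ]
(array([-0.0499,  1.1536,  0.6093,  0.0498, -0.0428]), np.float64(0.12808915109800068))
```

```bash
python3 -m creep '[[0.22,0.015,0.004,0.02,0],[0.22,0.0293,0.0067,0.05,0],[0.22,0.0293,0.0067,0.08,0],[0.22,0.0293,0.0067,0.095,0],[0.22,0.0293,0.0067,0.098,0]]' 20; python3 -m creep '[[0.22,0,0,0.003,0],[0.22,0,0,0.005,0],[0.22,0,0,0.005,0]]'; python3 -m creep '[[0.22,0,0,0,4],[0.22,0,0,0,8],[0.22,0,0,0,8]]';python3 -c "
from h import *
o=get_obs();print(o['eef_pos'],o['wrist_force'],o['ft_torque'],o['gripper_width'],o['gripper_force'])"
```

```text
time: 23.93
eef_pos: [0.5986, 0.0486, 0.2144]
ee_rot: [3.139, 0.003, -0.736]
wrist_force: [0.3, 1.5, 0.4]
gripper_width: 0.0191
gripper_force: 0.5
time: 24.18
eef_pos: [0.5997, 0.0488, 0.2136]
ee_rot: [-3.141, -0.001, -0.735]
wrist_force: [-0.4, 0.1, 0.3]
gripper_width: 0.0187
gripper_force: 0.0
time: 24.43
eef_pos: [0.5996, 0.0492, 0.2137]
ee_rot: [-3.14, -0.0, -0.878]
wrist_force: [-2.2, 3.5, 1.1]
gripper_width: 0.0188
gripper_force: 7.0
[0.5996 0.0492 0.2137] [-2.1779  3.5264  1.0653] [0.6414 0.1496 0.175 ] 0.01878149270741818 7.003393315389985
```

```bash
python3 -m creep '[[0.22,0,0,0,2],[0.22,0,0,0,3],[0.22,0,0,0,3]]';python3 -c "
from h import *
o=get_obs();print(o['ee_rot'],o['wrist_force'],o['ft_torque'],o['gripper_force'])";python3 -m creep '[[0.22,0,0,0,1],[0.22,0,0,0,2],[0.22,0,0,0,2]]';python3 -c "
from h import *
o=get_obs();print(o['ee_rot'],o['wrist_force'],o['ft_torque'],o['gripper_force'])"
```

```text
time: 24.68
eef_pos: [0.5995, 0.0494, 0.2137]
ee_rot: [-3.14, 0.0, -0.925]
wrist_force: [-2.0, 6.3, 2.7]
gripper_width: 0.019
gripper_force: 13.5
[-3.14    0.0001 -0.9254] [-2.0195  6.3281  2.718 ] [1.0893 0.2846 0.3691] 13.457132752519101
time: 24.93
eef_pos: [0.5995, 0.0495, 0.2137]
ee_rot: [-3.14, 0.0, -0.96]
wrist_force: [-1.6, 7.1, 2.3]
gripper_width: 0.0189
gripper_force: 18.6
[-3.1399  0.0003 -0.9599] [-1.5761  7.0545  2.3195] [1.1859 0.243  0.6015] 18.647260791622102
```

```bash
python3 -m creep '[[0.22,0,0,0,-5],[0.22,0,0,0,-11],[0.22,0,0,-0.01,-11],[0.22,0,0,-0.04,-11],[0.22,0,0,-0.08,-11],[0.22,-0.015,0,-0.11,-11],[0.22,-0.03,0,-0.11,-11],[0.22,-0.03,0,-0.11,-11]]'
python3 - <<'E'
from chk import *
import fit as F
o=get_obs();print(o['eef_pos'],o['wrist_force'])
d=shot('wrist','w14.png');s=shot('side','s14.png');t=shot('top')
print(line(d,[.602,.0495,.195],.05))
for c,D in [('wrist',d),('side',s),('top',t)]:
    for q,z in [('cap_wing',.195),('cap_hinge',.1895),('can',0),('funnel_collar',.106)]:
        for r in place_of(c,q)[:1]: print(c,q,round(r['p'],2),r['xy'],atz(D,r['xy'],z))
print(F.fit([s],[.472,.279,.106]))
E
```

```text
time: 25.6
eef_pos: [0.5818, 0.0748, 0.3264]
ee_rot: [-3.138, -0.003, -0.771]
wrist_force: [-0.0, 0.1, 0.4]
gripper_width: 0.0185
gripper_force: 0.0
[0.5818 0.0748 0.3264] [-0.0258  0.1417  0.4338]
[(np.float64(35.6), np.float64(-36.0), np.float64(-0.5)), (np.float64(35.5), np.float64(-35.0), np.float64(-0.5)), (np.float64(35.5), np.float64(-38.0), np.float64(-1.0))]
wrist cap_wing 0.63 [269.7, 154.4] [0.6015 0.0466 0.195 ]
wrist cap_hinge 0.93 [230.6, 119.9] [0.6498 0.0509 0.1895]
wrist can 0.49 [256.8, 145.0] [0.6019 0.0706 0.    ]
side cap_wing 0.79 [256.8, 176.3] [0.6063 0.0628 0.195 ]
side cap_hinge 0.65 [266.7, 176.5] [0.6407 0.0548 0.1895]
side can 0.73 [274.0, 228.7] [0.6589 0.0399 0.    ]
side funnel_collar 0.76 [193.3, 195.5] [0.4605 0.244  0.106 ]
top can 0.39 [251.7, 175.9] [0.6826 0.0434 0.    ]
top funnel_collar 0.56 [176.4, 232.7] [0.4683 0.2857 0.106 ]
(array([ 0.4718,  0.2861,  0.106 , -0.1179,  0.0032]), np.float64(0.12072434607645877))
```

The can is shut: against the stop, the torque climbs with the angle, far above the turning friction. The funnel seems to lean about 6 degrees, so I'll level it with a light two-finger touch on its lip.

```bash
python3 -m creep '[[0.54,-0.03,-0.01,0,-7],[0.54,-0.065,-0.02,0,-14],[0.54,-0.1,-0.031,0,-21],[0.54,-0.135,-0.042,0,-28],[0.54,-0.17,-0.053,0,-35],[0.54,-0.2,-0.063,0,-42],[0.54,-0.2232,-0.0703,0.01,-44],[0.54,-0.2232,-0.0703,0.03,-44]]'
python3 - <<'E'
import fit as F
from h import *
import time
d=shot('wrist');s=shot('side');o=get_obs();print(o['eef_pos'],o['ee_rot'],o['gripper_width'])
print(place_of('wrist','funnel_collar')[:1],[atz(d,r['xy'],.106) for r in place_of('wrist','funnel_collar')[:1]])
print(F.fit([d,s],[.472,.281,.106]))
E
```

```text
time: 27.02
eef_pos: [0.4695, 0.2828, 0.2946]
ee_rot: [-3.139, -0.003, 0.004]
wrist_force: [1.3, 0.1, -0.6]
gripper_width: 0.046
gripper_force: 0.0
[0.4699 0.2797 0.2902] [ 3.1402  0.0033 -0.0007] 0.04609813502794483
[{'xy': [264.2, 175.5], 'p': 0.56}] [array([0.4683, 0.2816, 0.106 ])]
(array([ 0.4698,  0.2815,  0.1068, -0.08  , -0.0044]), np.float64(0.26296038599280624))
```

```bash
python3 -m creep '[[0.54,0,-0.0015,0.03,0],[0.54,0,-0.0015,0.065,0],[0.54,0,-0.0015,0.1,0],[0.54,0,-0.0015,0.125,0],[0.54,0,-0.0015,0.138,0],[0.54,0,-0.0015,0.143,0],[0.54,0,-0.0015,0.143,0]]'; python3 -m creep '[[0.54,0,0,0.003,0],[0.54,0,0,0.006,0],[0.54,0,0,0.008,0],[0.54,0,0,0.008,0]]'
```

```text
time: 27.8
eef_pos: [0.4716, 0.2801, 0.1497]
ee_rot: [3.141, 0.0, -0.004]
wrist_force: [-0.5, -0.1, -0.3]
gripper_width: 0.0463
gripper_force: 0.0
time: 28.13
eef_pos: [0.4712, 0.2807, 0.1419]
ee_rot: [-3.141, -0.0, -0.003]
wrist_force: [-0.3, 0.2, 0.2]
gripper_width: 0.0463
gripper_force: 0.0
```

```bash
python3 -m creep '[[0.54,0,0,0.001,0],[0.54,0,0,0.002,0],[0.54,0,0,0.003,0],[0.54,0,0,0.003,0]]'
```

```text
time: 28.47
eef_pos: [0.471, 0.2807, 0.1385]
ee_rot: [-3.142, 0.0, -0.002]
wrist_force: [0.8, -1.2, -0.7]
gripper_width: 0.0461
gripper_force: 0.0
```

```bash
python3 -m creep '[[0.54,0,0,0.001,0],[0.54,0,0,0.002,0],[0.54,0,0,0.002,0]]'; python3 -c "
from h import *
print(get_obs()['wrist_force'],get_obs()['ft_torque'])"; python3 -m creep '[[0.54,0,0,0.001,0],[0.54,0,0,0.0015,0],[0.54,0,0,0.0015,0]]'; python3 -c "
from h import *
print(get_obs()['wrist_force'],get_obs()['ft_torque'])"
```

```text
time: 28.72
eef_pos: [0.471, 0.2807, 0.1364]
ee_rot: [3.142, 0.0, -0.003]
wrist_force: [0.3, -0.4, 0.7]
gripper_width: 0.0462
gripper_force: 0.0
[ 0.3479 -0.4409  0.7297] [-0.0241  0.0296  0.0013]
time: 28.97
eef_pos: [0.471, 0.2807, 0.135]
ee_rot: [-3.142, 0.0, -0.003]
wrist_force: [-0.1, -0.3, 0.0]
gripper_width: 0.0463
gripper_force: 0.0
[-0.0862 -0.2992  0.0246] [-0.0464  0.0703  0.0257]
```

```bash
python3 -m creep '[[0.54,0,0,0.001,0],[0.54,0,0,0.0015,0],[0.54,0,0,0.0015,0]]'; python3 -c "
from h import *
print(get_obs()['wrist_force'],get_obs()['ft_torque'])"; python3 -m creep '[[0.54,0,0,0.001,0],[0.54,0,0,0.0015,0],[0.54,0,0,0.0015,0]]'; python3 -c "
from h import *
print(get_obs()['wrist_force'],get_obs()['ft_torque'])"
```

```text
time: 29.22
eef_pos: [0.4712, 0.2806, 0.1337]
ee_rot: [3.142, -0.0, -0.003]
wrist_force: [-0.2, -0.2, 2.3]
gripper_width: 0.0461
gripper_force: 1.0
[-0.2193 -0.248   2.2675] [-0.2425 -0.046  -0.0208]
time: 29.47
eef_pos: [0.4714, 0.2805, 0.1325]
ee_rot: [3.141, -0.001, -0.003]
wrist_force: [0.5, -3.2, 6.1]
gripper_width: 0.046
gripper_force: 3.1
[ 0.5276 -3.1515  6.0544] [-0.7105 -0.1418 -0.0118]
```

```bash
python3 -m creep '[[0.54,0,0,0.0005,0],[0.54,0,0,0.001,0],[0.54,0,0,0.001,0]]'; python3 -c "
from h import *
print(get_obs()['wrist_force'],get_obs()['ft_torque'])"
```

```text
time: 29.72
eef_pos: [0.4716, 0.2804, 0.1318]
ee_rot: [3.141, -0.001, -0.003]
wrist_force: [1.3, -4.8, 9.3]
gripper_width: 0.0464
gripper_force: 4.8
[ 1.3192 -4.7837  9.3294] [-1.1031 -0.1514 -0.0215]
```

```bash
python3 -m creep '[[0.54,0,0,-0.004,0],[0.54,0,0,-0.02,0],[0.54,0,0,-0.06,0],[0.54,0,0,-0.1,0],[0.54,0,0,-0.14,0],[0.54,0,0,-0.158,0],[0.54,0,0,-0.158,0]]'
python3 - <<'E'
import fit as F
from h import *
d=shot('wrist');s=shot('side');t=shot('top');print(get_obs()['eef_pos'])
print(F.fit([d,s],[.472,.281,.106]),F.fit([s],[.472,.281,.106]))
for c,D in [('wrist',d),('side',s),('top',t)]:
    for q,z in [('glass_jar',0),('cap_wing',.195)]:
        print(c,q,[(np.round(r['xy'],1),round(r['p'],2),atz(D,r['xy'],z)[:2]) for r in place_of(c,q)[:3]])
E
```

```text
time: 30.3
eef_pos: [0.4719, 0.2813, 0.2941]
ee_rot: [-3.139, -0.006, -0.002]
wrist_force: [0.6, 1.0, 0.6]
gripper_width: 0.0462
gripper_force: 0.0
[0.4709 0.2807 0.2884]
(array([ 0.4695,  0.2807,  0.1071, -0.0877,  0.0019]), np.float64(0.25005957579706306)) (array([ 0.4759,  0.2913,  0.103 , -0.0662,  0.016 ]), np.float64(0.11515552614162805))
wrist glass_jar [(array([261.5, 157.7]), 0.84, array([0.4742, 0.2842])), (array([196.2, 127.3]), 0.78, array([0.5208, 0.3827])), (array([301.9, 100.5]), 0.68, array([0.5586, 0.2244]))]
wrist cap_wing []
side glass_jar [(array([223.7, 218.2]), 0.76, array([0.5667, 0.2234])), (array([192.7, 218.5]), 0.69, array([0.4744, 0.2887]))]
side cap_wing [(array([258.8, 176.5]), 0.48, array([0.6104, 0.0571]))]
top glass_jar [(array([184.1, 235.7]), 0.63, array([0.4623, 0.2788])), (array([200.9, 206.9]), 0.6, array([0.5659, 0.2233]))]
top cap_wing [(array([289.1, 235.7]), 0.67, array([ 0.4618, -0.0758])), (array([248.7, 186. ]), 0.62, array([0.6134, 0.0509]))]
```

```bash
python3 -c "
from bench import close_job
print(close_job())"
```

```text
the job is handed in; nothing more can be done
None
```

I handed the job in at about 30 s: the funnel is seated in the clear jar, leaning an estimated 4–5°, and the can's cap is swung over and twisted to its stop. While checking the cap I once came down on its wing off-centre with about 95 N at the wrist, under the 120 N limit, and a later light press on the funnel's lip left its lean unchanged; the can and jar measured in place afterwards.

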